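# Slide the round lid into its seat over the spice well

### The job

On the white corner shelf, close the round well: slide the round wooden lid across the shelf by its knob until it drops flat into the shallow round recess, then let go. Keep it on the shelf while it moves instead of lifting it, and leave the square wooden lid where it lies.

Things in the scene. Friction and masses are not known exactly. Their poses are not given: they have to be found in the camera images.
- round_lid: Flat round beech lid, a disc of 100 mm diameter and 10 mm thickness, about 0.1 kg, with an upright round knob at its centre: 22 mm diameter at its foot, 24 mm at its top, 32 mm high, so its top is 42 mm above the lid's underside. Lies flat, knob up, on the white shelf to one side of the well, which side varies. Origin: centre of the underside; z up along the knob.
- square_lid: Flat square beech lid, 100 x 100 mm and 10 mm thick, with the same knob as the round lid; it does not fit the well. Lies on the shelf on the other side of the well. To be left alone. Origin: centre of the underside; z up.
- well (a point): Centre of the round recess in the middle of the white shelf board, at the recess floor, 28 mm above the worktop and 10 mm below the shelf's flat top. The recess is 120 mm in diameter and 10 mm deep: the lid has 10 mm of play to every side and lies flush in it. In its floor is a deeper round hole, 76 mm in diameter, 22 mm deep, with a steel bottom. Axes: those of the shelf, z up.
- shelf: Fixed white laminate shelf board, 380 (x) x 620 (y) x 38 mm, with the recess at its centre. Origin: centre of the underside, on the worktop; z up; yaw within 9 degrees of 0. The strip between either lid and the recess is free; a timer, tea infuser, garlic press base and jar, at most 75 mm high, stand near its front and back edges, 145 mm from its middle line.
There are look-alikes about, which are no part of the job. Leave any purple or turquoise look-alike of the round_lid alone.

How it is judged:
By the outcome, as a careful person would: the job done as asked, in the order asked, and still so for the second after the job is handed in, with the robot touching nothing.
It also fails if it takes over 32 s, if anything falls off the work surface, if the arm or the gripper's body presses on something with over 40 N, if the wrist force passes 120 N, or if a joint passes its speed limit or range.

### The arm

A 6-joint arm with a two-finger parallel gripper is mounted at the origin on the work surface. World frame = base frame: x ahead of the robot, y to its left, z up, the work surface at z = 0. Lengths are in mm, angles in rad, forces in N, time in s.
With the tool pointing down it reaches from about 275 to 750 mm from the base axis. Payload 10.2 kg.
Tool frame: the origin (TCP) lies midway between the tips of the shut fingers; the grasp point (between the pads) lies 19 mm behind it; z points along the fingers, y is the line along which they close (so a half turn about z gives the same grasp; the last joint's range is limited). The gripper opens to 85 mm and grips with 20 to 120 N. Pads are 22 mm wide; open, the fingers measure 114 mm over their backs; the gripper's body (76 mm by 85 mm) begins 54 mm behind the grasp point. The pads swing forward as they close: fully open they stand 13 mm farther back than shut.
Start: joints at [1.001, 0.313, 1.498, -0, 1.331, -0.223], TCP at [178.455, 493.746, 231.294] pointing down, gripper open.
Joint ranges: [-2.94, 2.94], [-0.97, 2.17], [0.19, 2.56], [-1.23, 4.37], [0.02, 3.11], [-2.88, 2.88]. Speed limits (rad/s): [2.39, 2.39, 3.01, 3.14, 3.14, 3.14].

### API

Orientations are given as a unit quaternion [w, x, y, z].
In Python, from rig import ctrl gives the robot as it stands.
- The arm moves only by the tool send_rows, never from a script. Its argument "targets" is a list of rows, each an object with "offset": the shift along the world's x, y, z in cm, a list of three; "spin": the turn about the world's z in rad. A call has 1 to 8 rows; each row is the pose to reach, as a shift and turn from the pose commanded when the call began; what a row does not reach only later rows make up. A row lasts 1/12 s, in which the tool goes at most 41.7 mm and 7.16 degrees, less where a joint would pass 70% of its speed; a pose out of reach is approached as far as the arm can. A call with a gripper value outside its range is refused whole. "grip" is the opening, from 0 (shut) to 1 (fully open), set as the call begins (left out, the last holds). The fingers move at their own pace and stop on an object; "squeeze" is the grip in N (left out, the last holds). Time passes only in rows, so rows that repeat a pose let the fingers close. It gives the time, the measured TCP pose, the force, the opening and the grip force at its end, in the units of the state.
- ctrl.sense(): the state, without advancing time (a new reading comes with each control period).
- ctrl.capture(name): name is "scene" or "top"; returns (picture, depth): 400x640x3 uint8, red, green, blue; 400x640 float32, mm along the optical axis (not along the pixel's ray), 0 where there is no reading.
- ctrl.calibration(name): a dict with "fx", "fy", "cx", "cy" (pixels), "k1" (the pictures are not rectified: a ray, as slopes to the right and down, at radius r is drawn at 1 + k1 r^2 times it, then the intrinsics apply), "view" (4x4, takes a point from world to camera coordinates). Camera axes: x right, y down, z forward; pixel columns grow to the right and rows downward; lengths in mm; the calibration is good to about 2 mm. A picture is of the moment at which its call begins. calibration takes no time and is no camera call.
- ctrl.finish_job(): hands the job in; it is judged then, once.
Trained networks look in the newest picture that a camera, given by its name, has taken for a name from the list of things; names that differ only in an ending like _2 or _b are one class to them, and where a whole thing is asked for, a point or a joint stands for the part that bears it (a point fixed in the world has none). Each returns a list of dicts, best first, with "conf" (0 to 1); they miss things now and then, are a little off and sometimes report something else, mostly with a low value. They report only what shows in the picture. A call takes as long as a camera call. They do not tell look-alikes from the thing itself.
- ctrl.search_frame(camera, query): "box" ([left, top, right, bottom] in pixels, round what is visible of it).
- ctrl.place_of(camera, query): "uv" ([column, row] in pixels: a listed point, or the origin of a listed thing).
The state is a dict: "time_s": time; "joints": joint angles; "dq": joint speeds; "tau": joint torques, N m; "eef_pos": TCP position; "ee_rot": TCP orientation; "force": force on the tool from outside, world axes, zero at the start; "wrist_torque": the same for the moment, N m; "grip_width": opening from 0.0 (shut) to 1.0 (fully open); "grip_force": force on a finger pad.
Only numpy, scipy, OpenCV 4.12 (cv2) and the standard library are available. Lean on these libraries where they do the work, as an engineer would, in place of code of your own. Each camera call takes 0.05 s, during which the arm holds its last target. There are 200 camera calls.

## Working session

There is one attempt and no reset: what is moved stays moved. The work goes in short steps, Python scripts to look and compute and a tool call to move; the robot and the scene stay as the last step left them, time stands still between calls to the robot, and variables do not carry over. Pictures are saved under pics/ and viewed, at most 10 in all, crops included, and the job is handed in when it is done.

Besides the shell and the picture viewer there is one more tool, called after "Call:" in YAML: its name, and indented under it one key for each argument. send_rows: Moves the arm, as the interface text tells. Its arguments: {"type":"object","properties":{"targets":{"type":"array"},"grip":{"type":"number"},"squeeze":{"type":"number"}},"required":["targets"]}

```bash
mkdir -p pics
cat > h.py <<'E'
import numpy as np, cv2
from rig import ctrl
def world(cam,uv,d=None,z=None):
    c=ctrl.calibration(cam); V=np.array(c["view"])
    K=np.array([[c["fx"],0,c["cx"]],[0,c["fy"],c["cy"]],[0,0,1.]])
    p=cv2.undistortPoints(np.array(uv,float).reshape(-1,1,2),K,np.array([c["k1"],0,0,0,0.])).reshape(-1,2)
    r=np.c_[p,np.ones(len(p))]; R=V[:3,:3]; o=-R.T@V[:3,3]; w=r@R
    s=np.asarray(d,float).reshape(-1) if z is None else (z-o[2])/w[:,2]
    return o+w*np.reshape(s,(-1,1))
def save(n,im): cv2.imwrite("pics/"+n+".png",np.ascontiguousarray(im[...,::-1]))
E
python3 - <<'E'
from h import *
s=ctrl.sense();print(s["time_s"],s["ee_rot"],s["grip_width"],s["force"])
for n in("scene","top"):
    im,d=ctrl.capture(n);save(n+"1",im);np.save(n+"_d",d)
    for q,z in(("round_lid",38),("square_lid",38),("well",28)):
        for f in ctrl.place_of(n,q)[:4]:
            uv=f["uv"];print(n,q,round(f["conf"],2),np.round(uv),world(n,uv,z=z)[0].round())
E
```

```text
0.0 [-2.31095375e-04  1.72521885e-01  9.85005473e-01 -6.03624614e-04] 1.0010762731798348 [-0.03540549 -0.16616887 -0.54625887]
scene round_lid 0.89 [213. 152.] [ 514. -332.   38.]
scene round_lid 0.81 [158. 228.] [ 771. -314.   38.]
scene round_lid 0.77 [287. 159.] [ 490. -161.   38.]
scene square_lid 0.78 [447. 204.] [538. 197.  38.]
scene well 0.56 [373. 182.] [502.  39.  28.]
top round_lid 0.83 [368. 255.] [ 503. -160.   38.]
top round_lid 0.74 [452. 265.] [ 476. -346.   38.]
top round_lid 0.61 [441. 156.] [ 729. -338.   38.]
top square_lid 0.71 [209. 238.] [545. 195.  38.]
top well 0.66 [276. 253.] [511.  45.  28.]
```

View pics/top1.png

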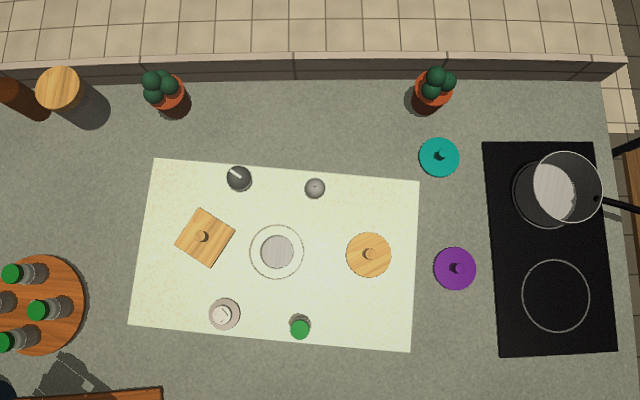

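View pics/scene1.png

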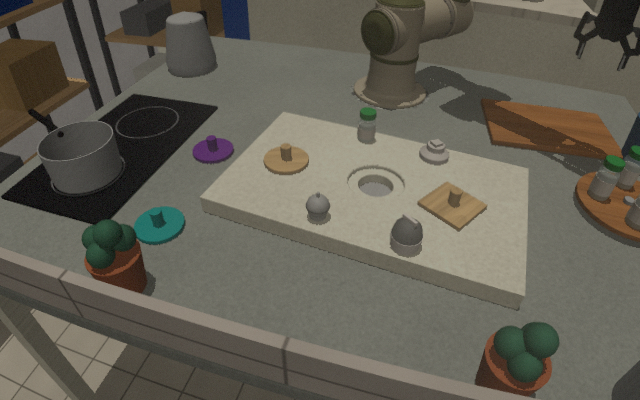

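The top picture shows the round beech lid at (369,255), the well at (276,252) and the square lid at (205,238). The purple and turquoise look-alikes lie off the shelf. I'll refine the lid and well positions with depth.

Run:
```python
from h import *
for n in("top","scene"):
    d=np.load(n+"_d.npy"); v,u=np.nonzero(d>0)
    P=world(n,np.c_[u,v],d=d[v,u]); 
    def near(c,r): return P[np.hypot(P[:,0]-c[0],P[:,1]-c[1])<r]
    for nm,c in(("round",(500,-160)),("square",(543,196))):
        Q=near(c,75); lid=Q[(Q[:,2]>43)&(Q[:,2]<56)]; k=Q[Q[:,2]>72]
        for a,m in(("lid",lid),("knob",k)):
            if len(m)>4:
                e,_=cv2.minEnclosingCircle(m[:,:2].astype(np.float32)),0
                print(n,nm,a,len(m),np.median(m[:,2]).round(1),m.mean(0).round(1),np.round(e[0],1),round(e[1],1))
    Q=near((507,42),75); w=Q[Q[:,2]<33]; s=Q[(Q[:,2]>33)&(Q[:,2]<44)]
    e=cv2.minEnclosingCircle(w[:,:2].astype(np.float32)); print(n,"well",len(w),w.mean(0).round(1),np.round(e[0],1),round(e[1],1),"shelf z",np.median(s[:,2]).round(1), "deep z",np.percentile(w[:,2],[5,50,95]).round(1))
    h=Q[Q[:,2]<18]
    if len(h)>4: print("hole",np.round(cv2.minEnclosingCircle(h[:,:2].astype(np.float32))[0],1),h.mean(0).round(1))
    w=P[(P[:,2]>60)&(P[:,2]<140)&(abs(P[:,0]-500)<200)&(abs(P[:,1])<300)]
    print("tall",w[:,:3].max(0).round())
c=ctrl.calibration("top");print(c["fx"],np.round(-np.array(c["view"])[:3,:3].T@np.array(c["view"])[:3,3]))
```

```text
top round lid 1511 47.3 [ 504.2 -158.3   47.3] [ 504.7 -158.5] 50.0
top round knob 100 79.1 [ 504.5 -158.3   79.1] [ 504.6 -158.8] 11.8
top square lid 1894 47.1 [547.2 202.4  47.1] [548.  202.3] 68.4
top square knob 98 78.6 [547.7 203.4  78.6] [548.3 204.3] 12.2
top well 2241 [515.5  46.5  19.2] [509.6  46.5] 66.8 shelf z 37.2 deep z [ 4.5 25.9 29.5]
hole [515.6  46.2] [515.8  47.3   6.5]
tall [700. 216. 117.]
scene round lid 906 50.2 [ 512.1 -154.8   49.9] [ 511.  -156.4] 60.1
scene round knob 89 81.6 [ 506.2 -156.9   80. ] [ 502.8 -158.1] 12.4
scene square lid 1625 49.9 [555.9 203.9  49.7] [545.7 203.9] 69.7
scene square knob 115 81.7 [549.9 204.5  80.1] [546.6 204.3] 12.2
scene well 1435 [498.8  44.6  23.3] [506.7  45.3] 59.5 shelf z 40.1 deep z [ 8.7 29.3 31.7]
hole [503.4  45.1] [496.1  44.5  10.4]
tall [700. 216. 117.]
386.86990806445243 [468. -50. 900.]
```

Round lid is at about (504.5, -158.5), with the knob top at 79–80 as expected. The well is at about (513, 46). Moving in.

Call:
send_rows:
  targets:
    - {"offset": [1.6,-3.2,0],"spin": 0}
    - {"offset": [3.2,-6.4,0],"spin": 0}
    - {"offset": [4.9,-9.8,0],"spin": 0}
    - {"offset": [6.6,-13.2,0],"spin": 0}
    - {"offset": [8.3,-16.6,0],"spin": 0}
    - {"offset": [10,-20,0],"spin": 0}
    - {"offset": [11.7,-23.4,0],"spin": 0}
    - {"offset": [13.4,-26.8,0],"spin": 0}
  grip: 1
  squeeze: 30

```text
time_s: 1.07
eef_pos: [312.8, 224.1, 231.5]
ee_rot: [0.0, 0.172, 0.985, 0.0]
force: [1.1, 0.0, 1.1]
grip_width: 1.0
grip_force: 0.0
```

Call:
send_rows:
  targets:
    - {"offset": [1.7,-3.4,0],"spin": 0}
    - {"offset": [3.4,-6.8,0],"spin": 0}
    - {"offset": [5.1,-10.2,-0.5],"spin": 0}
    - {"offset": [6.8,-13.6,-1],"spin": 0}
    - {"offset": [8.5,-17,-2],"spin": 0}
    - {"offset": [10.2,-20.4,-3],"spin": 0}
    - {"offset": [11.9,-23.8,-4],"spin": 0}
    - {"offset": [13.6,-27.2,-5],"spin": 0}

```text
time_s: 1.73
eef_pos: [448.9, -48.3, 180.9]
ee_rot: [0.0, 0.173, 0.985, -0.0]
force: [1.4, 1.5, 0.6]
grip_width: 0.998
grip_force: 0.0
```

Call:
send_rows:
  targets:
    - {"offset": [1.5,-3,-0.5],"spin": 0}
    - {"offset": [3,-6,-1],"spin": 0}
    - {"offset": [4.4,-8.8,-2],"spin": 0}
    - {"offset": [5.5,-11,-3],"spin": 0}
    - {"offset": [5.5,-11,-4],"spin": 0}
    - {"offset": [5.5,-11,-5],"spin": 0}
    - {"offset": [5.5,-11,-5],"spin": 0}

```text
time_s: 2.32
eef_pos: [502.3, -155.2, 129.2]
ee_rot: [-0.002, 0.172, 0.985, 0.001]
force: [-1.3, 0.2, 0.8]
grip_width: 0.997
grip_force: 0.0
```

Run:
```python
from h import *
print(ctrl.sense()["eef_pos"])
for n in("top","scene"):
    im,d=ctrl.capture(n)
    if n=="scene": save("s2",cv2.resize(im[80:260,180:480],None,fx=2.6,fy=2.6))
    else: im2=im
save("t2",cv2.resize(im2[190:310,220:420],None,fx=4,fy=4,interpolation=cv2.INTER_CUBIC))
# well rim: bright shelf mask edge, ellipse fit on dark rim outline in the top view
g=cv2.cvtColor(im2,cv2.COLOR_RGB2GRAY).astype(float)
c=np.array([276.,252]);a=np.radians(np.arange(0,360,4))
rr=np.arange(22,32,.25);pts=[]
for t in a:
    q=c+np.c_[np.cos(t)*rr,np.sin(t)*rr]
    v=cv2.remap(g.astype(np.float32),q[:,0].astype(np.float32).reshape(1,-1),q[:,1].astype(np.float32).reshape(1,-1),1).ravel()
    pts.append(q[v.argmin()])
pts=np.array(pts,np.float32);W=world("top",pts,z=38)[:,:2]
f=np.linalg.lstsq(np.c_[2*W,np.ones(len(W))],(W**2).sum(1),rcond=None)[0]
for _ in range(4):
    r=np.hypot(*(W-f[:2]).T);k=abs(r-np.median(r))<4
    f=np.linalg.lstsq(np.c_[2*W[k],np.ones(k.sum())],(W[k]**2).sum(1),rcond=None)[0]
print("rim",f[:2].round(1),np.sqrt(f[2]+f[:2]@f[:2]).round(1),k.sum(),len(k))
```

```text
[ 502.27394643 -155.20206422  129.21915528]
rim [514.2  44.1] 59.6 78 90
```

View pics/s2.png

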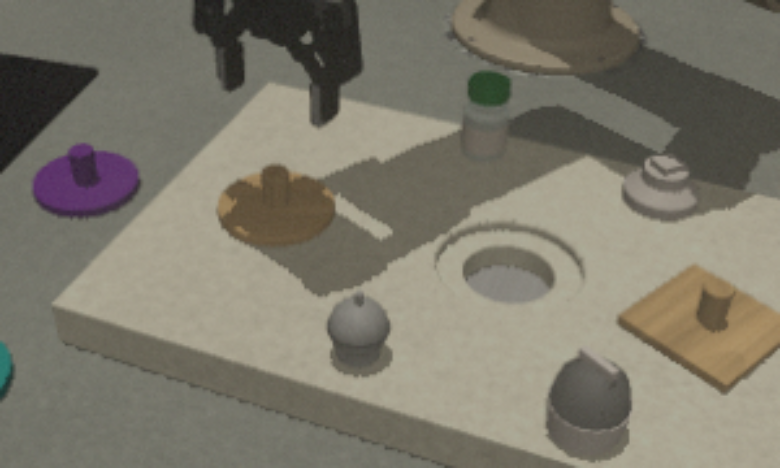

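The open fingers hang above the round lid's knob at (275,180) in the crop, and the way down is clear. Descending and closing.

Call:
send_rows:
  targets:
    - {"offset": [0,0,-2],"spin": 0}
    - {"offset": [0,0,-4],"spin": 0}
    - {"offset": [0,0,-5.5],"spin": 0}
    - {"offset": [0,0,-6.8],"spin": 0}
    - {"offset": [0,0,-7.5],"spin": 0}
    - {"offset": [0,0,-7.5],"spin": 0}

```text
time_s: 2.92
eef_pos: [503.1, -155.5, 55.9]
ee_rot: [-0.001, 0.172, 0.985, 0.0]
force: [-0.9, -0.3, 0.7]
grip_width: 0.998
grip_force: 0.0
```

Call:
send_rows:
  targets:
    - {"offset": [0,0,0],"spin": 0}
    - {"offset": [0,0,0],"spin": 0}
    - {"offset": [0,0,0],"spin": 0}
    - {"offset": [0,0,0],"spin": 0}
    - {"offset": [0,0,0],"spin": 0}
    - {"offset": [0,0,0],"spin": 0}
    - {"offset": [0,0,0],"spin": 0}
    - {"offset": [0,0,0],"spin": 0}
  grip: 0
  squeeze: 25

```text
time_s: 3.58
eef_pos: [503.7, -156.4, 56.9]
ee_rot: [0.0, 0.173, 0.985, -0.0]
force: [-1.9, 0.8, 5.8]
grip_width: 0.264
grip_force: 24.5
```

The knob is held: opening is 22 mm, and there is light downward pressure. Sliding toward the well.

Call:
send_rows:
  targets:
    - {"offset": [0.05,1,0],"spin": 0}
    - {"offset": [0.15,3,0],"spin": 0}
    - {"offset": [0.25,5,0],"spin": 0}
    - {"offset": [0.35,7,0],"spin": 0}
    - {"offset": [0.45,9,0],"spin": 0}
    - {"offset": [0.55,11,0],"spin": 0}
    - {"offset": [0.65,13,0],"spin": 0}
    - {"offset": [0.75,15,0],"spin": 0}

```text
time_s: 4.25
eef_pos: [511.4, -5.4, 56.9]
ee_rot: [0.001, 0.172, 0.985, -0.0]
force: [0.6, -3.7, 4.5]
grip_width: 0.264
grip_force: 24.7
```

Call:
send_rows:
  targets:
    - {"offset": [0.05,1,0],"spin": 0}
    - {"offset": [0.1,2,0],"spin": 0}
    - {"offset": [0.15,3,0],"spin": 0}
    - {"offset": [0.2,4,0],"spin": 0}
    - {"offset": [0.25,4.6,0],"spin": 0}
    - {"offset": [0.25,5.1,0],"spin": 0}
    - {"offset": [0.25,5.1,0],"spin": 0}
    - {"offset": [0.25,5.1,0],"spin": 0}

```text
time_s: 4.92
eef_pos: [513.2, 44.9, 55.9]
ee_rot: [-0.0, 0.172, 0.985, 0.0]
force: [-0.3, -0.2, -1.7]
grip_width: 0.259
grip_force: 24.6
```

Run:
```python
from h import *
s=ctrl.sense();print(s["eef_pos"],s["force"],s["grip_width"])
for n in("top","scene"):
    im,d=ctrl.capture(n); v,u=np.nonzero(d>0);P=world(n,np.c_[u,v],d=d[v,u])
    L=P[(np.hypot(P[:,0]-514,P[:,1]-44)<48)]; L=L[L[:,2]<56]
    print(n,len(L),np.percentile(L[:,2],[5,50,95]).round(1))
    if n=="scene": save("s3",cv2.resize(im[80:260,180:480],None,fx=2.6,fy=2.6))
```

```text
[513.19067397  44.90105045  55.94994545] [-0.32818699 -0.17946471 -1.72342181] 0.2588774741966654
top 6 [44.4 46.8 48.6]
scene 947 [29.7 49.2 50.9]
```

At the well centre the z force flipped to -1.7 N, so the lid is no longer supported by the shelf. I'll lower it 10 mm into the recess.

Call:
send_rows:
  targets:
    - {"offset": [0,0,-0.2],"spin": 0}
    - {"offset": [0,0,-0.4],"spin": 0}
    - {"offset": [0,0,-0.6],"spin": 0}
    - {"offset": [0,0,-0.8],"spin": 0}
    - {"offset": [0,0,-0.9],"spin": 0}
    - {"offset": [0,0,-0.9],"spin": 0}
    - {"offset": [0,0,-0.9],"spin": 0}

```text
time_s: 5.6
eef_pos: [513.4, 44.7, 47.2]
ee_rot: [-0.0, 0.173, 0.985, -0.0]
force: [-0.1, 0.1, -0.4]
grip_width: 0.263
grip_force: 24.6
```

View pics/s3.png

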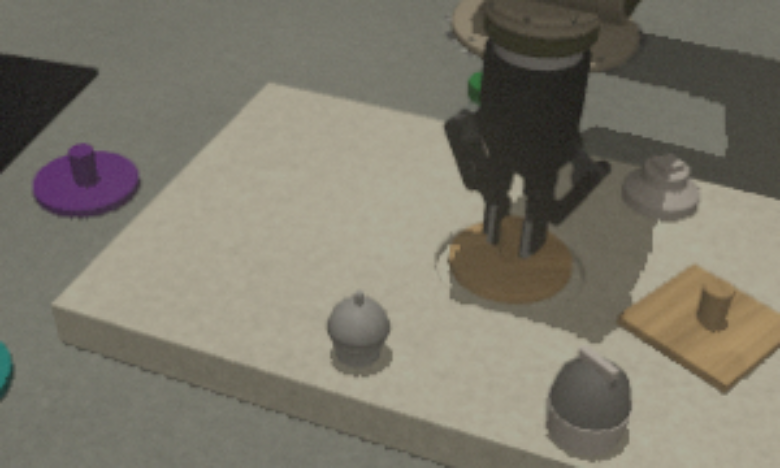

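The lid is centred over the recess at (510,262) in the crop, with clear play all round, and has since sunk about 9.7 mm. I'll set it down the last bit, release and retreat.

Call:
send_rows:
  targets:
    - {"offset": [0,0,-0.1],"spin": 0}
    - {"offset": [0,0,-0.15],"spin": 0}
    - {"offset": [0,0,-0.15],"spin": 0}

```text
time_s: 5.85
eef_pos: [513.6, 44.8, 46.8]
ee_rot: [0.0, 0.172, 0.985, -0.0]
force: [-4.0, 0.4, 10.1]
grip_width: 0.262
grip_force: 25.5
```

Call:
send_rows:
  targets:
    - {"offset": [0,0,0],"spin": 0}
    - {"offset": [0,0,0],"spin": 0}
    - {"offset": [0,0,0],"spin": 0}
    - {"offset": [0,0,0],"spin": 0}
    - {"offset": [0,0,0],"spin": 0}
    - {"offset": [0,0,0],"spin": 0}
    - {"offset": [0,0,0],"spin": 0}
    - {"offset": [0,0,0],"spin": 0}
  grip: 1

```text
time_s: 6.52
eef_pos: [513.5, 44.7, 45.8]
ee_rot: [-0.0, 0.173, 0.985, 0.0]
force: [0.2, -0.8, -1.0]
grip_width: 1.002
grip_force: 0.0
```

Call:
send_rows:
  targets:
    - {"offset": [0,0,1],"spin": 0}
    - {"offset": [0,0,3],"spin": 0}
    - {"offset": [0,0,5],"spin": 0}
    - {"offset": [0,0,8],"spin": 0}
    - {"offset": [-1,-2,11],"spin": 0}
    - {"offset": [-3,-5,14],"spin": 0}
    - {"offset": [-5,-8,15],"spin": 0}
    - {"offset": [-6,-11,15],"spin": 0}

```text
time_s: 7.18
eef_pos: [452.8, -66.4, 199.5]
ee_rot: [0.003, 0.172, 0.985, -0.001]
force: [-0.3, 0.7, -0.0]
grip_width: 0.998
grip_force: 0.0
```

Run:
```python
from h import *
s=ctrl.sense();print(s["time_s"],s["eef_pos"],s["force"],s["grip_width"])
for n in("scene","top"):
    im,d=ctrl.capture(n); v,u=np.nonzero(d>0);P=world(n,np.c_[u,v],d=d[v,u])
    r=np.hypot(P[:,0]-514,P[:,1]-44)
    L=P[(r<44)&(P[:,2]<48)]; S=P[(r>68)&(r<80)&(P[:,2]<48)]
    k=P[(r<30)&(P[:,2]>58)&(P[:,2]<80)]
    print(n,"lid",np.percentile(L[:,2],[5,50,95]).round(1),"shelf",np.percentile(S[:,2],[5,50,95]).round(1),"knob",k.mean(0).round(1) if len(k) else None)
    A=np.linalg.lstsq(np.c_[L[:,:2],np.ones(len(L))],L[:,2],rcond=None)[0];print("slope",A[:2].round(3))
    if n=="scene": save("s4",cv2.resize(im[80:260,180:480],None,fx=2.6,fy=2.6))
```

```text
7.1833 [452.79280129 -66.38203049 199.51767764] [-0.28211885  0.73251126 -0.01231922] 0.9980774061892645
scene lid [38.9 40.4 42.1] shelf [38.8 40.4 42. ] knob [517.6  46.1  68.7]
slope [-0.003  0.   ]
top lid [34.9 37.3 39.6] shelf [34.7 37.2 39.6] knob [515.5  45.1  69. ]
slope [ 0.002 -0.003]
```

View pics/s4.png

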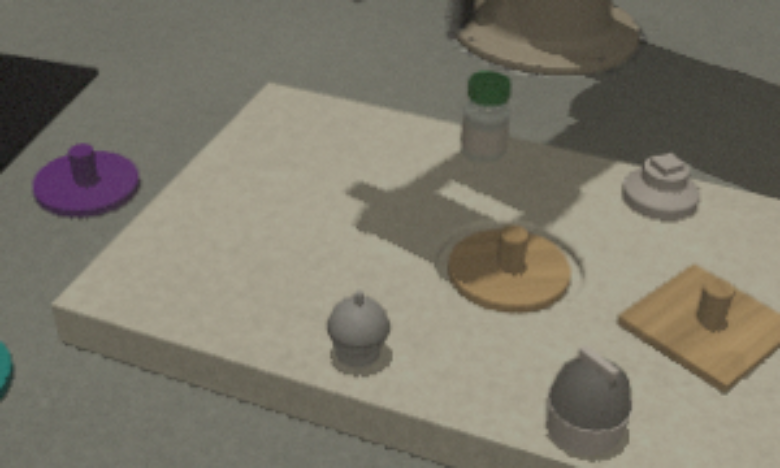

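The lid sits flat and flush in the recess, around (510,268) in the crop. The gripper is clear, and the square lid at (715,320) hasn't moved.

```bash
python3 -c "
from rig import ctrl
print(ctrl.finish_job())"
```

```text
the job is handed in; nothing more can be done
None
```

The round lid was slid across the shelf and set down flush in the well, then released; the square lid and look-alikes weren't touched, and the job was handed in at about 7 s.

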